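Latch the microscope accessory case

TASK

The grey microscope accessory case has been packed but its draw latch is still open. Swing the brass claw over so that its crossbar drops behind the steel keeper on the lid, then swing the red-tipped lever back over centre until it lies flat, so the lid is pulled shut and stays latched. Leave the blue case, which is latched already, and the other things on the table alone.

Things in the scene. Friction and masses are not known exactly. Their poses are not given: they have to be found in the camera images.
- grey_case: Grey case, fixed, standing on its hinge edge: seam and latch are on its flat top, 130 mm up. Origin on the table below the lever pivot; z up; x across the seam from lever to keeper (within about 20 degrees of straight away from the robot), y along the seam. Spans x -100 to 105, y -110 to 110 mm; seam at x = 25. Lever pivot axis: along y at x = 0, z = 144 mm.
- case_lid (a joint): Grey lid half of the case (beyond the seam, carries the keeper), hinged along the foot of the seam. 0 = fully shut; the seal springs it open to about 0.05 rad, a gap of about 6 mm at the top. The closed latch pulls it to about 0.01 rad against about 15 N.
- latch_lever (a joint): Lever: dark steel bar with red end, 75 mm long from its pivot, 24 wide, 6 to 8 thick. Rad: 0 = closed, flat, pointing to -x of grey_case; 1.57 upright; stop at 2.0, leaning to the keeper. Starts open (1.6 to 2.0) and stays where left; about 1 N at its end moves it, 2 to 3 N when drawing the lid. Dead centre near 0.3; below that it holds itself down.
- lever_tip (a point): Point at the free end of the lever, on its mid-line, 75 mm from the pivot axis.
- claw_bar (a point): Middle of the claw's crossbar (8 mm round, along y of grey_case). Claw: brass bail, 46 mm wide, two arms 85 mm long astride the lever, swinging freely on it 30 mm from its pivot. Starts folded back, leaning past upright to -x against a stop, crossbar higher than the lever's end. Pushed past upright to +x it falls by itself, crossbar behind the keeper; the lever stays.
- keeper (a point): Steel keeper hook on the lid, 22 mm wide, 17 high; its 5 mm lip points away from the lever, underside 13 mm above the lid's top. Point: foot of its face that looks away from the lever, level with the lid's top; x away from the lever, z up. Hooked = crossbar on the far (+x) side of this face, below the lip.
- blue_case: Bystander: blue case of the same size and build, fixed to the table, its latch already closed. Origin and axes as for grey_case.
- specimen_jar_mid (a point): Bystander: loose glass jar with yellow cap, 60 mm diameter, 80 mm high; point at its centre.
- red_carton_mid (a point): Bystander: loose red carton, 50 x 90 x 30 mm; point at its centre.
- slide_box_mid (a point): Bystander: loose wooden slide box, 100 x 75 x 28 mm; point at its centre.

How it is judged:
By the outcome, as a careful person would: the job done as asked, in the order asked, and still so for the second after the job is handed in, with the robot touching nothing.
It also fails if it takes over 38 s, if anything falls off the work surface, if the arm or the gripper's body presses on something with over 40 N, if the wrist force passes 120 N, or if a joint passes its speed limit or range.

ROBOT

A 7-joint arm with a two-finger parallel gripper is mounted at the origin on the work surface. World frame = base frame: x ahead of the robot, y to its left, z up, the work surface at z = 0. Lengths are in m, angles in rad, forces in N, time in s.
With the tool pointing down it reaches from about 0.375 to 0.925 m from the base axis. Payload 3.1 kg.
Tool frame: the origin (TCP) lies at the very end of the fingers, on their centre line; the grasp point (between the pads) lies 19 mm behind it; z points along the fingers, x is the direction in which the jaws open and shut, and the axes are right-handed (so a half turn about z gives the same grasp; the last joint's range is limited). The gripper opens to 85 mm and grips with 20 to 120 N. Pads are 22 mm wide; open, the fingers measure 114 mm over their backs; the gripper's body (76 mm by 85 mm) begins 54 mm behind the grasp point. The pads swing forward as they close: fully open they stand 13 mm farther back than shut.
Start: joints at [1.094, 0.383, 0.044, 1.598, -0.018, 1.161, -0.05], TCP at [0.24, -0.604, 0.231] pointing down, gripper open.
Joint ranges: [-2.61, 2.61], [-0.41, 2.15], [-1.48, 1.57], [0, 2.5], [-1.57, 4.71], [0.05, 1.97], [-2.85, 2.85]. Speed limits (rad/s): [2.79, 2.79, 3.14, 3.14, 3.14, 3.14, 3.14].

INTERFACE

Orientations are given as a unit quaternion [x, y, z, w].
In Python, from rig import r gives the robot as it stands.
- The arm moves only by the shell command python3 -m crank 'ROWS' [FORCE]. ROWS is JSON, one flat list of numbers, 7 for each row, row after row: the turn, a rotation vector about the tool's x, y, z in units of 6 degrees (1.0 is 6 degrees), then the shift along the tool's x, y, z in units of 40 mm (1.0 is 40 mm), then the finger opening in mm, from 0 to 85.4. In form: [rx, ry, rz, tx, ty, tz, claw, rx, ry, rz, tx, ty, tz, claw, ...]. A call has 1 to 20 rows; each row is the pose to reach, as a shift and turn from the pose commanded when the call began, along the tool's axes at that moment; what a row does not reach only later rows make up. A row lasts 1/10 s, in which the tool goes at most 50 mm and 8.59 degrees, less where a joint would pass 70% of its speed; a pose out of reach is approached as far as the arm can. A call with a gripper value outside its range is refused whole. The fingers move at their own pace and stop on an object; FORCE is the grip in N (left out, the last holds). Time passes only in rows, so rows that repeat a pose let the fingers close. It gives the time, the measured TCP pose, the force and the opening at its end, in the units of the state.
- r.get_obs(): the state, without advancing time (a new reading comes with each control period).
- r.get_image(name): name is "scene" or "side" or "wrist"; returns (picture, depth): 480x640x3 uint8, red, green, blue; 480x640 float32, m along the optical axis (not along the pixel's ray), 0 where there is no reading.
- r.camera_params(name): a dict with "mtx" (3x3 intrinsics, pixels), "rvec" (rotation vector, rad) and "tvec" (3), from world to camera coordinates, as OpenCV has them. Camera axes: x right, y down, z forward; pixel columns grow to the right and rows downward; lengths in m; the calibration is good to about 2 mm. The wrist camera is an equidistant fisheye: a pixel r from the principal point sees the ray r / f radians off the axis. A picture is of the moment at which its call begins: read the wrist's pose just before it. camera_params takes no time and is no camera call; for the wrist camera it gives the pose at the moment of the call.
- r.hand_in(): hands the job in, once; it reports no verdict.
The state is a dict: "time": time; "q": joint angles; "dq": joint speeds; "tau": joint torques, N m; "tool_pos": TCP position; "tcp_rot": TCP orientation; "contact_force": force on the tool from outside, world axes, zero at the start; "wrist_torque": the same for the moment, N m; "gripper_width": finger opening in m.
Only numpy, scipy, OpenCV 4.12 (cv2) and the standard library are available. Lean on these libraries where they do the work, as an engineer would, in place of code of your own. Each camera call takes 0.05 s, during which the arm holds its last target.

## Working session

There is one attempt and no reset: what is moved stays moved. The work goes in short steps, Python scripts to look and compute and a shell command to move; the robot and the scene stay as the last step left them, time stands still between calls to the robot, and variables do not carry over. Pictures are saved under pics/ and viewed, and the job is handed in when it is done.

```bash
ls; mkdir -p pics
python3 - <<'E'
from rig import r
import cv2,numpy as np
o=r.get_obs();print(o)
for n in ["scene","side","wrist"]:
    p=r.camera_params(n);print(n,p)
    im,d=r.get_image(n);cv2.imwrite(f"pics/{n}0.png",im[:,:,::-1]);np.savez(f"{n}0.npz",im=im,d=d,**p)
E
```

```text
pics
{'time': 0.0, 'q': array([ 1.09418417,  0.3838972 ,  0.04383319,  1.59960398, -0.01791831,
        1.16118645, -0.0498665 ]), 'dq': array([ 1.88762664e-03, -9.43667381e-04, -1.24258921e-03, -1.63516528e-03,
       -1.22824641e-03, -4.87338511e-04,  4.61434902e-05]), 'tau': array([-6.04048673e-04, -4.33463824e+01,  1.02425538e+00, -2.49516642e+01,
        1.05968892e-02,  1.12723536e-02,  8.38279760e-06]), 'tool_pos': array([ 0.24002567, -0.60302835,  0.22983306]), 'tcp_rot': array([ 8.27621059e-01, -5.61285629e-01, -1.15369681e-03, -7.03417988e-04]), 'contact_force': array([ 0.93926837, -0.00434927,  1.18712024]), 'wrist_torque': array([-0.03430292, -0.02218944,  0.00444507]), 'gripper_width': 0.08527039624071177}
scene {'mtx': array([[620.14760194,   0.        , 320.60007731],
       [  0.        , 620.14760194, 240.75735484],
       [  0.        ,   0.        ,   1.        ]]), 'rvec': array([-0.04334646, -3.06504937,  0.67051986]), 'tvec': array([0.6194878 , 0.01805001, 1.69396711])}
side {'mtx': array([[588.17927041,   0.        , 309.11416002],
       [  0.        , 588.17927041, 239.20067689],
       [  0.        ,   0.        ,   1.        ]]), 'rvec': array([ 2.54912285, -0.04060793,  0.02344327]), 'tvec': array([-0.63616075,  0.06921359,  1.40433493])}
wrist {'mtx': array([[371.64829954,   0.        , 319.71627116],
       [  0.        , 371.64829954, 239.87885672],
       [  0.        ,   0.        ,   1.        ]]), 'rvec': array([-2.37196498,  1.609576  ,  0.26366106]), 'tvec': array([-0.64969528, -0.04182808,  0.38188822])}
```

View pics/scene0.png

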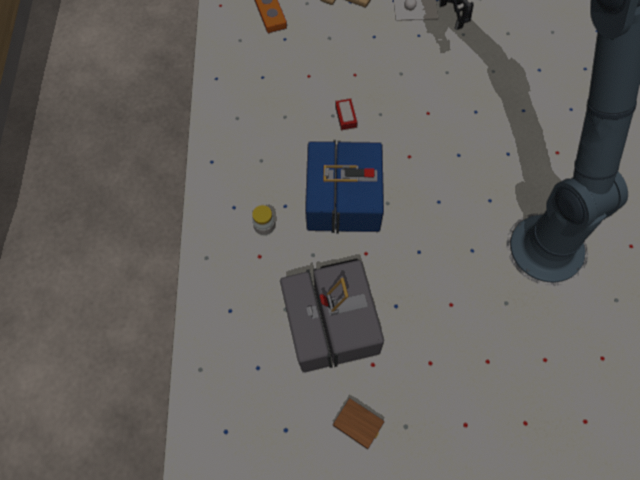

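View pics/side0.png

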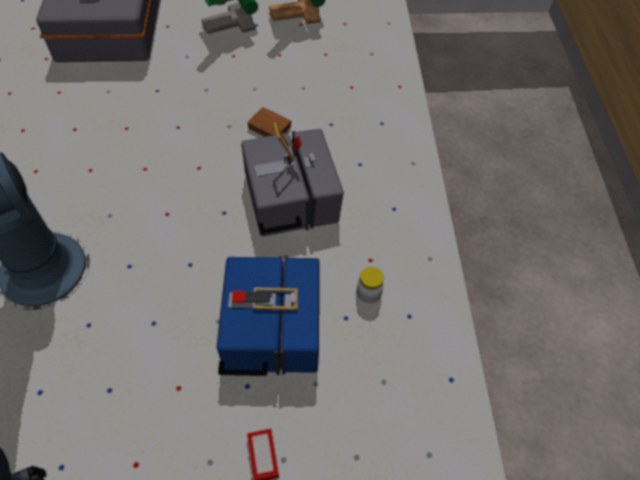

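View pics/wrist0.png

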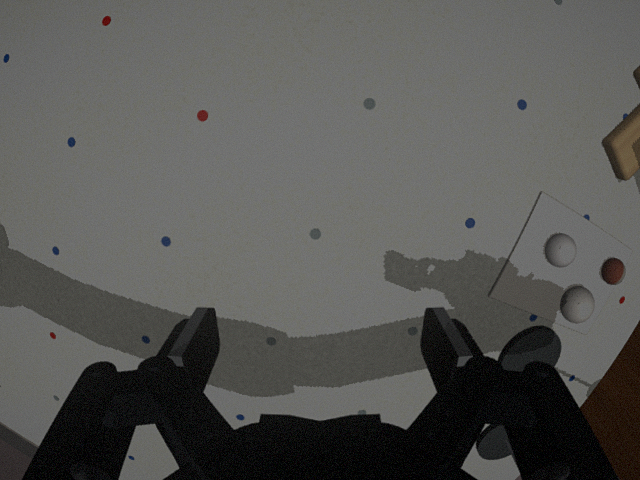

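The scene view has the grey case around (332,312), its lever's red tip near (325,300) and the keeper near (313,312). The side view has the red tip at (297,143). Next I'll measure these and zoom in.

```bash
cat > h.py <<'E'
import numpy as np,cv2
def load(n,k=0):
    f=np.load(f"{n}{k}.npz");return {x:f[x] for x in f}
def cloud(f):
    R=cv2.Rodrigues(f['rvec'])[0];v,u=np.mgrid[:480,:640];K=f['mtx'];z=f['d']
    P=np.stack([(u-K[0,2])/K[0,0]*z,(v-K[1,2])/K[1,1]*z,z],-1)
    return (P-f['tvec'])@R
def proj(f,X): return cv2.projectPoints(np.asarray(X,float).reshape(-1,1,3),f['rvec'],f['tvec'],f['mtx'],None)[0][:,0]
E
python3 - <<'E'
from h import *
out=[]
for n,(u0,v0,u1,v1) in {"scene":(270,240,400,380),"side":(230,110,360,250)}.items():
    f=load(n);P=cloud(f);im=f['im'];out.append(cv2.resize(im[v0:v1,u0:u1],None,fx=3.0,fy=3.0,interpolation=cv2.INTER_CUBIC))
    sub=P[v0:v1,u0:u1].reshape(-1,3);c=im[v0:v1,u0:u1].reshape(-1,3).astype(int);ok=(f['d'][v0:v1,u0:u1].reshape(-1)>0)
    top=ok&(abs(sub[:,2]-.13)<.006)&(c.max(1)-c.min(1)<40)
    q=sub[top][:,:2].astype(np.float32)
    print(n,len(q),np.median(sub[top][:,2]),cv2.minAreaRect(q),q.min(0),q.max(0))
    red=ok&(c[:,0]>1.8*c[:,1])&(c[:,0]>1.8*c[:,2])&(c[:,0]>60);s=sub[red];print("red",len(s),s[s[:,2]>.15].round(3)[:25])
    br=ok&(sub[:,2]>.15)&~red; print("high",sub[br].round(3)[np.argsort(-sub[br][:,2])][:30])
cv2.imwrite("pics/zoom0.png",np.hstack(out)[:,:,::-1])
E
```

```text
scene 6093 0.12916563955516905 ((0.6000348329544067, 0.20027364790439606), (0.20928843319416046, 0.22772657871246338), 11.642192840576172) [0.4784465  0.07417671] [0.7218631 0.3246819]
red 73 [[0.622 0.194 0.215]
 [0.62  0.191 0.206]
 [0.624 0.196 0.216]
 [0.622 0.194 0.21 ]
 [0.62  0.198 0.219]
 [0.617 0.193 0.205]
 [0.624 0.198 0.214]
 [0.622 0.2   0.218]
 [0.62  0.197 0.211]
 [0.617 0.196 0.208]
 [0.615 0.194 0.203]
 [0.624 0.2   0.214]
 [0.622 0.201 0.215]
 [0.62  0.2   0.213]
 [0.617 0.201 0.215]
 [0.615 0.197 0.204]
 [0.624 0.203 0.214]
 [0.622 0.204 0.216]
 [0.62  0.203 0.214]
 [0.618 0.203 0.212]
 [0.615 0.201 0.209]
 [0.622 0.206 0.216]
 [0.62  0.206 0.214]
 [0.618 0.208 0.22 ]
 [0.615 0.205 0.212]]
high [[0.575 0.184 0.264]
 [0.565 0.217 0.262]
 [0.57  0.193 0.261]
 [0.574 0.174 0.26 ]
 [0.567 0.212 0.26 ]
 [0.568 0.197 0.259]
 [0.566 0.207 0.259]
 [0.577 0.183 0.259]
 [0.571 0.206 0.258]
 [0.573 0.196 0.257]
 [0.572 0.189 0.257]
 [0.572 0.182 0.256]
 [0.572 0.172 0.256]
 [0.572 0.175 0.256]
 [0.572 0.179 0.256]
 [0.57  0.198 0.256]
 [0.574 0.186 0.256]
 [0.572 0.186 0.256]
[... 904 characters left out ...]

 [0.609 0.206 0.198]
 [0.611 0.201 0.203]
 [0.614 0.196 0.208]]
high [[0.565 0.202 0.258]
 [0.567 0.199 0.258]
 [0.567 0.19  0.258]
 [0.569 0.193 0.257]
 [0.569 0.172 0.257]
 [0.576 0.166 0.257]
 [0.563 0.21  0.256]
 [0.569 0.188 0.256]
 [0.567 0.188 0.256]
 [0.574 0.167 0.256]
 [0.569 0.182 0.256]
 [0.571 0.173 0.256]
 [0.574 0.171 0.255]
 [0.572 0.186 0.255]
 [0.569 0.192 0.255]
 [0.567 0.183 0.255]
 [0.565 0.199 0.255]
 [0.567 0.205 0.255]
 [0.571 0.171 0.254]
 [0.563 0.209 0.254]
 [0.569 0.199 0.254]
 [0.563 0.206 0.254]
 [0.569 0.202 0.254]
 [0.567 0.199 0.254]
 [0.569 0.187 0.254]
 [0.565 0.193 0.254]
 [0.565 0.212 0.254]
 [0.565 0.191 0.254]
 [0.565 0.203 0.254]
 [0.56  0.21  0.254]]
```

View pics/zoom0.png

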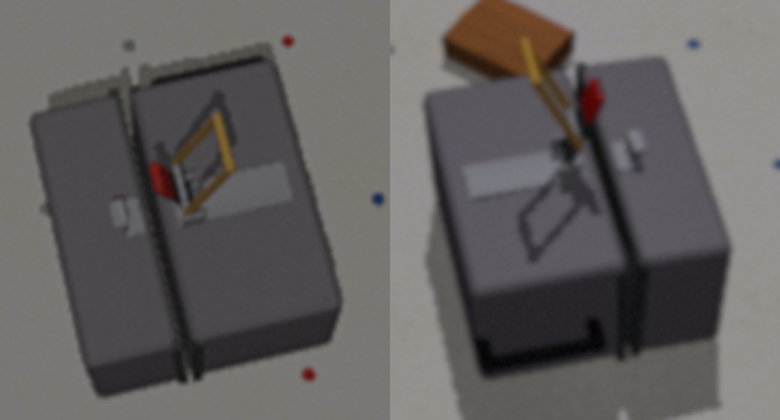

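The case yaw is about 11.7°, from the fit of its top and the crossbar direction. The crossbar is near (0.570,0.194,0.254) and the lever is at about 1.87 rad. These agree with the given sizes: the claw radius comes out at 85–89 mm. Next I'll work out the moves.

```bash
cat >> h.py <<'E'
from scipy.spatial.transform import Rotation as Ro
YAW=np.radians(11.8);O=np.array([.595,.197,0]);RC=Ro.from_euler('z',YAW)
def w(c): return RC.apply(np.asarray(c,float))+O
def case(p): return RC.inv().apply(np.asarray(p,float)-O)
# tool goal: z down, x along case -y, y along case -x ; tilt about case y
def goal(tilt=0): 
    M=np.array([[0,-1,0],[-1,0,0],[0,0,-1]],float).T
    return RC*Ro.from_euler('y',tilt,degrees=True)*Ro.from_matrix(M)
def rel(p0,R0,p,R=None):
    t=R0.inv().apply(np.asarray(p)-p0)/.04
    rv=(R0.inv()*R).as_rotvec(degrees=True)/6 if R is not None else np.zeros(3)
    return np.r_[rv,t].round(3)
E
python3 - <<'E'
from h import *
from rig import r
o=r.get_obs();p=o['tool_pos'];R=Ro.from_quat(o['tcp_rot'])
for q in ([.50,-.30,.33],[.53,-.0,.33],w([-.07,0.002,.33]),w([-.07,0.002,.24])): print(q,rel(p,R,q,goal()))
E
```

```text
[0.5, -0.3, 0.33] [ 3.000e-03  2.000e-02  1.651e+00 -4.645e+00 -8.841e+00 -2.487e+00]
[0.53, -0.0, 0.33] [ 3.0000e-03  2.0000e-02  1.6510e+00 -1.1336e+01 -1.2312e+01 -2.4730e+00]
[0.52607029 0.18464301 0.33      ] [ 3.0000e-03  2.0000e-02  1.6510e+00 -1.5661e+01 -1.3928e+01 -2.4640e+00]
[0.52607029 0.18464301 0.24      ] [ 3.0000e-03  2.0000e-02  1.6510e+00 -1.5656e+01 -1.3928e+01 -2.1400e-01]
```

```bash
python3 -m crank '[0,0,0.8,-2.3,-4.4,-2.48,0, 0,0,1.65,-4.65,-8.84,-2.48,0, 0,0,1.65,-4.65,-8.84,-2.48,0, 0,0,1.65,-4.65,-8.84,-2.48,0, 0,0,1.65,-4.65,-8.84,-2.48,0, 0,0,1.65,-4.65,-8.84,-2.48,0, 0,0,1.65,-4.65,-8.84,-2.48,0, 0,0,1.65,-4.65,-8.84,-2.48,0, 0,0,1.65,-4.65,-8.84,-2.48,0, 0,0,1.65,-11.3,-12.3,-2.48,0, 0,0,1.65,-11.3,-12.3,-2.48,0, 0,0,1.65,-11.3,-12.3,-2.48,0, 0,0,1.65,-11.3,-12.3,-2.48,0, 0,0,1.65,-11.3,-12.3,-2.48,0, 0,0,1.65,-11.3,-12.3,-2.48,0, 0,0,1.65,-15.66,-13.93,-2.46,0, 0,0,1.65,-15.66,-13.93,-2.46,0, 0,0,1.65,-15.66,-13.93,-2.46,0, 0,0,1.65,-15.66,-13.93,-2.46,0, 0,0,1.65,-15.66,-13.93,-2.46,0]' 40
python3 - <<'E'
from h import *
from rig import r
o=r.get_obs();p=o['tool_pos'];R=Ro.from_quat(o['tcp_rot']);print(case(p),rel(p,R,w([-.07,.002,.24]),goal()))
n="wrist";pr=r.camera_params(n);im,d=r.get_image(n);cv2.imwrite("pics/wrist1.png",im[:,:,::-1]);np.savez("wrist1.npz",im=im,d=d,**pr)
E
```

```text
time: 2.15
tool_pos: [0.524, 0.1919, 0.3295]
tcp_rot: [0.78, -0.626, -0.002, -0.001]
contact_force: [-1.0, -0.4, 0.1]
gripper_width: 0.0001
[-0.07055585  0.00954977  0.32954289] [ 0.003  0.041  0.115  0.199 -0.012  2.238]
```

View pics/wrist1.png

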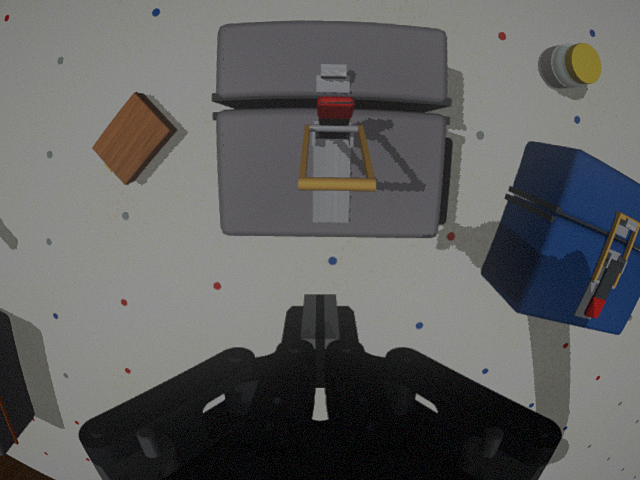

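The wrist view shows the crossbar at (338,184), the red tip at (336,105), the keeper at (334,72) and the fingers at column 320. I'll measure these with the fisheye model.

```bash
cat >> h.py <<'E'
def wcloud(f,pts):
    K=f['mtx'];R=cv2.Rodrigues(f['rvec'])[0];out=[]
    for u,v in pts:
        x,y=(u-K[0,2])/K[0,0],(v-K[1,2])/K[1,1];th=np.hypot(x,y);z=np.median(f['d'][v-1:v+2,u-1:u+2])
        s=np.tan(th)/th;out.append(R.T@(np.array([x*s*z,y*s*z,z])-f['tvec']))
    return np.array(out)
E
python3 - <<'E'
from h import *
f=load("wrist",1)
pts=[(305,183),(338,184),(370,185),(325,104),(336,105),(347,105),(336,100),(336,118),(334,67),(334,75),(334,84),(235,220),(430,222),(330,25)]
for a,b in zip(pts,wcloud(f,pts)): print(a,b.round(4),case(b).round(4))
E
```

```text
(305, 183) [0.565  0.2088 0.2573] [-0.0269  0.0177  0.2573]
(338, 184) [0.5686 0.1897 0.2569] [-0.0273 -0.0018  0.2569]
(370, 185) [0.5724 0.1711 0.2573] [-0.0275 -0.0207  0.2573]
(325, 104) [0.6147 0.2074 0.2148] [0.0214 0.0061 0.2148]
(336, 105) [0.6156 0.1999 0.2153] [ 0.0208 -0.0013  0.2153]
(347, 105) [0.6174 0.1926 0.2144] [ 0.021  -0.0089  0.2144]
(336, 100) [0.619  0.2007 0.215 ] [ 0.0243 -0.0013  0.215 ]
(336, 118) [0.6072 0.1972 0.1929] [ 0.0119 -0.0023  0.1929]
(334, 67) [0.6516 0.207  0.1464] [ 0.0575 -0.0018  0.1464]
(334, 75) [0.6446 0.2055 0.1464] [ 0.0503 -0.0019  0.1464]
(334, 84) [0.6383 0.2036 0.1315] [ 0.0438 -0.0024  0.1315]
(235, 220) [0.4935 0.2691 0.1311] [-0.0846  0.0913  0.1311]
(430, 222) [0.5331 0.0825 0.1311] [-0.084  -0.0994  0.1311]
(330, 25) [0.6936 0.2193 0.1267] [0.1011 0.0017 0.1267]
```

Run:
```python
from h import *
from rig import r
o=r.get_obs();p=o['tool_pos'];R=Ro.from_quat(o['tcp_rot']);print(case(p),rel(p,R,w([-.07,-.002,.24]),goal()), rel(p,R,w([.02,-.002,.24]),goal()))
```

```text
[-0.07032731  0.00519067  0.3293153 ] [ 0.008  0.011  0.068  0.182 -0.009  2.233] [ 0.008  0.011  0.068  0.198 -2.259  2.231]
```

```bash
python3 -m crank '[0,0,0,0.1,0,0.8,0, 0,0,0,0.1,0,1.6,0, 0,0,0,0.1,0,2.23,0, 0,0,0,0.1,0,2.23,0, 0,0,0,0.1,0,2.23,0]'
python3 - <<'E'
from h import *
from rig import r
o=r.get_obs();p=o['tool_pos'];R=Ro.from_quat(o['tcp_rot']);print(case(p),[rel(p,R,w([x,-.002,.24])) for x in(-.04,0,.02)])
E
```

```text
time: 2.7
tool_pos: [0.5275, 0.1783, 0.2404]
tcp_rot: [0.775, -0.632, -0.0, 0.001]
contact_force: [-0.0, -0.1, 0.6]
gripper_width: 0.0
[-0.06984753 -0.0044898   0.24035143] [array([ 0.   ,  0.   ,  0.   , -0.064, -0.746,  0.008]), array([ 0.   ,  0.   ,  0.   , -0.067, -1.746,  0.007]), array([ 0.   ,  0.   ,  0.   , -0.068, -2.246,  0.006])]
```

```bash
python3 -m crank '[0,0,0,-0.05,-0.25,0,0, 0,0,0,-0.05,-0.5,0,0, 0,0,0,-0.05,-0.75,0,0, 0,0,0,-0.05,-1.0,0,0, 0,0,0,-0.05,-1.2,0,0, 0,0,0,-0.05,-1.4,0,0, 0,0,0,-0.05,-1.6,0,0, 0,0,0,-0.05,-1.8,0,0, 0,0,0,-0.05,-2.0,0,0, 0,0,0,-0.05,-2.2,0,0, 0,0,0,-0.05,-2.2,0,0, 0,0,0,-0.05,-2.2,0,0]'
python3 - <<'E'
from h import *
from rig import r
o=r.get_obs();p=o['tool_pos'];print(case(p))
ims=[]
for n in ("wrist","side"):
    pr=r.camera_params(n);im,d=r.get_image(n);np.savez(n+"2.npz",im=im,d=d,**pr);cv2.imwrite(f"pics/{n}2.png",im[:,:,::-1]);ims.append(im)
cv2.imwrite("pics/both2.png",np.hstack([cv2.resize(ims[0],(480,360)),cv2.resize(ims[1][110:240,240:350],(305,360))])[:,:,::-1])
E
```

```text
time: 3.9
tool_pos: [0.6129, 0.2002, 0.2403]
tcp_rot: [0.776, -0.631, -0.0, 0.0]
contact_force: [0.1, -1.0, -1.1]
gripper_width: -0.0
[ 0.01822544 -0.0005025   0.24033335]
```

View pics/both2.png

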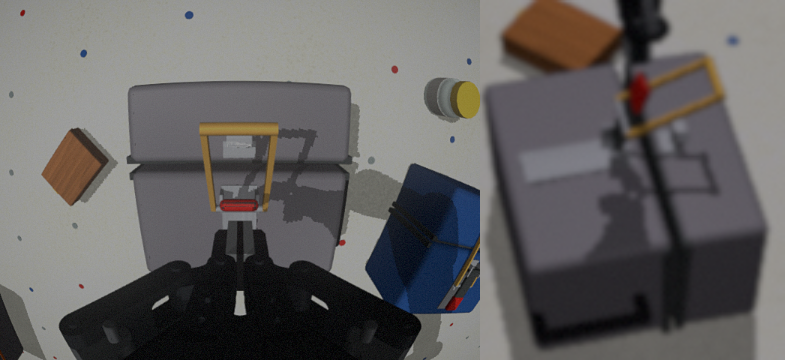

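The claw is past upright and falling, with the bar beyond the keeper column. The lever still stands. Next I'll move over its tip to the far side.

```bash
python3 -m crank '[0,0,0,0,-0.3,-0.2,0, 0,0,0,0,-0.6,-0.2,0, 0,0,0,0,-0.9,-0.2,0, 0,0,0,0,-1.2,-0.2,0, 0,0,0,0,-1.2,-0.2,0, 0,0,0,0,-1.2,-0.2,0]'
python3 - <<'E'
from h import *
from rig import r
o=r.get_obs();p=o['tool_pos'];R=Ro.from_quat(o['tcp_rot']);print(case(p),rel(p,R,w([.06,-.002,.195]),goal()))
ims=[]
for n in ("scene","side"):
    pr=r.camera_params(n);im,d=r.get_image(n);np.savez(n+"3.npz",im=im,d=d,**pr);ims.append(im)
cv2.imwrite("pics/both3.png",np.hstack([cv2.resize(ims[0][250:370,280:390],(385,420)),cv2.resize(ims[1][120:240,240:350],(385,420))])[:,:,::-1])
E
```

```text
time: 4.6
tool_pos: [0.6594, 0.21, 0.2483]
tcp_rot: [0.776, -0.631, -0.0, 0.0]
contact_force: [-0.4, -0.1, 0.1]
gripper_width: -0.0001
[ 0.06566036 -0.00046456  0.24830222] [0.009 0.    0.002 0.038 0.14  1.333]
```

View pics/both3.png

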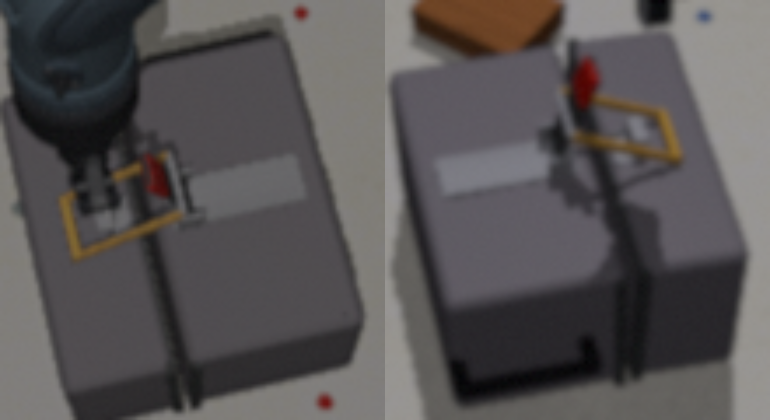

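Run:
```python
from h import *
for n in("side","scene"):
    f=load(n,3);P=case(cloud(f).reshape(-1,3));c=f['im'].reshape(-1,3).astype(int)
    m=(c[:,0]>c[:,2]*1.7)&(c[:,1]>c[:,2]*1.25)&(P[:,0]>.07)&(P[:,0]<.11)&(abs(P[:,1])<.03)&(P[:,2]>.12);print(n,m.sum(),np.median(P[m],0),P[m].min(0),P[m].max(0))
    m=(c[:,0]>c[:,1]*1.9)&(c[:,0]>c[:,2]*1.9)&(abs(P[:,0])<.05)&(abs(P[:,1])<.03)&(P[:,2]>.18);print(np.median(P[m],0))
```

```text
side 53 [ 0.07661098 -0.00098908  0.13240651] [ 0.07165554 -0.02412213  0.12192902] [0.08032405 0.02514443 0.13822377]
[ 0.01762054 -0.00331886  0.20139532]
scene 69 [0.08025812 0.00502728 0.13532766] [ 0.07037533 -0.02202744  0.12814917] [0.08445968 0.02424996 0.14552488]
[0.02060436 0.00644627 0.20586142]
```

The crossbar rests on the lid at x≈0.08, with its top near 0.135, so it is behind the keeper (lip to about 0.058) and below the lip. Next I'll lower the fingers behind the lever.

```bash
python3 -m crank '[0,0,0,0.03,0.14,0.7,0, 0,0,0,0.03,0.14,1.33,0, 0,0,0,0.03,0.14,1.33,0, 0,0,0,0.03,0.14,1.33,0]'
python3 - <<'E'
from h import *
from rig import r
o=r.get_obs();p=o['tool_pos'];R=Ro.from_quat(o['tcp_rot']);print(case(p))
for t in list(range(112,0,-8))+[0,-2]:
    a=np.radians(t);c=np.array([0,-.002,.144])+.062*np.array([-np.cos(a),0,np.sin(a)])+.004*np.array([np.sin(a),0,np.cos(a)])+[.011,0,0]
    print(t,c.round(3),rel(p,R,w(c))[3:].round(2))
E
```

```text
time: 5.1
tool_pos: [0.6541, 0.2075, 0.1953]
tcp_rot: [0.776, -0.631, -0.0, 0.0]
contact_force: [-0.3, 0.0, 0.9]
gripper_width: 0.0
[ 0.06001792 -0.0018091   0.19527477]
112 [ 0.038 -0.002  0.2  ] [ 0.    0.55 -0.12]
104 [ 0.03  -0.002  0.203] [ 0.    0.75 -0.2 ]
96 [ 0.021 -0.002  0.205] [ 0.    0.96 -0.25]
88 [ 0.013 -0.002  0.206] [ 0.    1.18 -0.27]
80 [ 0.004 -0.002  0.206] [ 0.    1.4  -0.26]
72 [-0.004 -0.002  0.204] [ 0.    1.61 -0.22]
64 [-0.013 -0.002  0.201] [ 0.    1.82 -0.15]
56 [-0.02  -0.002  0.198] [ 0.    2.01 -0.06]
48 [-0.028 -0.002  0.193] [0.   2.19 0.07]
40 [-0.034 -0.002  0.187] [0.   2.35 0.21]
32 [-0.039 -0.002  0.18 ] [0.   2.49 0.38]
24 [-0.044 -0.002  0.173] [0.   2.6  0.56]
16 [-0.047 -0.002  0.165] [0.   2.69 0.76]
8 [-0.05  -0.002  0.157] [0.   2.74 0.97]
0 [-0.051 -0.002  0.148] [0.   2.77 1.18]
-2 [-0.051 -0.002  0.146] [0.   2.78 1.24]
```

```bash
python3 -m crank '[0,0,0,0,0.3,0,0, 0,0,0,0,0.55,-0.12,0, 0,0,0,0,0.75,-0.2,0, 0,0,0,0,0.96,-0.25,0, 0,0,0,0,1.18,-0.27,0, 0,0,0,0,1.4,-0.26,0, 0,0,0,0,1.61,-0.22,0, 0,0,0,0,1.82,-0.15,0, 0,0,0,0,2.01,-0.06,0, 0,0,0,0,2.01,-0.06,0, 0,0,0,0,2.01,-0.06,0]'
python3 - <<'E'
from h import *
from rig import r
o=r.get_obs();p=o['tool_pos'];R=Ro.from_quat(o['tcp_rot']);print(case(p))
for t in (48,40,32,24,16,8,0,-3):
    a=np.radians(t);c=np.array([0,-.002,.144])+.062*np.array([-np.cos(a),0,np.sin(a)])+.004*np.array([np.sin(a),0,np.cos(a)])+[.011,0,0]
    print(t,c.round(3),rel(p,R,w(c))[3:].round(2))
ims=[]
for n in ("scene","side"):
    pr=r.camera_params(n);im,d=r.get_image(n);np.savez(n+"4.npz",im=im,d=d,**pr);ims.append(im)
cv2.imwrite("pics/both4.png",np.hstack([cv2.resize(ims[0][250:370,280:390],(385,420)),cv2.resize(ims[1][120:240,240:350],(385,420))])[:,:,::-1])
E
```

```text
time: 6.2
tool_pos: [0.5752, 0.1909, 0.197]
tcp_rot: [0.776, -0.631, -0.0, 0.001]
contact_force: [0.8, -0.5, -0.5]
gripper_width: 0.0007
[-0.02063098 -0.00194795  0.19696932]
48 [-0.028 -0.002  0.193] [0.   0.17 0.11]
40 [-0.034 -0.002  0.187] [0.   0.33 0.25]
32 [-0.039 -0.002  0.18 ] [0.   0.47 0.42]
24 [-0.044 -0.002  0.173] [0.   0.58 0.6 ]
16 [-0.047 -0.002  0.165] [0.   0.67 0.8 ]
8 [-0.05  -0.002  0.157] [0.   0.73 1.01]
0 [-0.051 -0.002  0.148] [0.   0.76 1.23]
-3 [-0.051 -0.002  0.145] [0.   0.76 1.31]
```

View pics/both4.png

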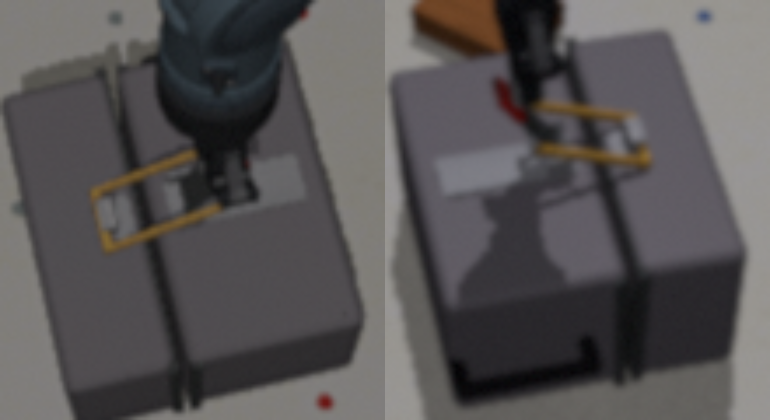

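The crossbar has drawn up against the far side of the keeper and the lever is at about 55°. I'll continue the arc.

```bash
python3 -m crank '[0,0,0,0,0.17,0.11,0, 0,0,0,0,0.33,0.25,0, 0,0,0,0,0.47,0.42,0, 0,0,0,0,0.58,0.6,0, 0,0,0,0,0.67,0.8,0, 0,0,0,0,0.73,1.01,0, 0,0,0,0,0.76,1.22,0, 0,0,0,0,0.76,1.3,0, 0,0,0,0,0.76,1.33,0, 0,0,0,0,0.76,1.33,0]'
python3 - <<'E'
from h import *
from rig import r
o=r.get_obs();p=o['tool_pos'];print(case(p),o['contact_force'])
ims=[]
for n in ("wrist","side"):
    pr=r.camera_params(n);im,d=r.get_image(n);np.savez(n+"5.npz",im=im,d=d,**pr);ims.append(im)
cv2.imwrite("pics/both5.png",np.hstack([cv2.resize(ims[0],(400,300)),cv2.resize(ims[1][120:240,240:350],(275,300))])[:,:,::-1])
E
```

```text
time: 7.3
tool_pos: [0.5452, 0.1847, 0.1468]
tcp_rot: [0.776, -0.631, -0.0, 0.002]
contact_force: [-7.2, -3.8, 16.6]
gripper_width: 0.0004
[-0.05125594 -0.00183145  0.14676771] [-7.19837551 -3.76617561 16.56594328]
```

View pics/both5.png

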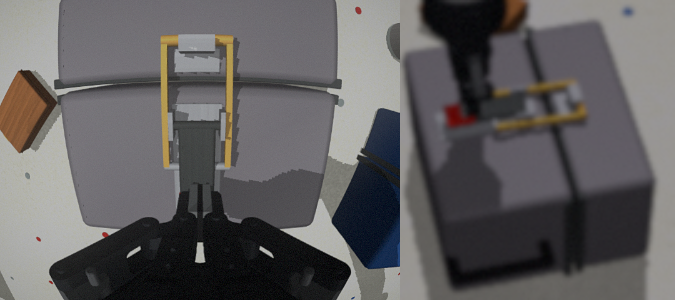

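The lever looks flat and the press force has risen to 16 N, which suggests it is on its stop. Now I'll retreat upward and check.

```bash
python3 -m crank '[0,0,0,0,0,-0.3,0, 0,0,0,0,0,-1,0, 0,0,0,0,0,-2,0, 0,0,0,0,1.0,-3,0, 0,0,0,0,2,-4,0, 0,0,0,0,2,-4,0, 0,0,0,0,2,-4,0, 0,0,0,0,2,-4,0, 0,0,0,0,2,-4,0, 0,0,0,0,2,-4,0]'
python3 - <<'E'
from h import *
from rig import r
o=r.get_obs();print(case(o['tool_pos']),o['contact_force'])
ims=[]
for n in ("wrist","side","scene"):
    pr=r.camera_params(n);im,d=r.get_image(n);np.savez(n+"6.npz",im=im,d=d,**pr);ims.append(im)
cv2.imwrite("pics/both6.png",np.hstack([cv2.resize(ims[0],(400,300)),cv2.resize(ims[1][120:240,240:350],(275,300))])[:,:,::-1])
cv2.imwrite("pics/scene6.png",ims[2][:,:,::-1])
for n in("side","scene"):
    f=load(n,6);P=case(cloud(f).reshape(-1,3));c=f['im'].reshape(-1,3).astype(int)
    m=(c[:,0]>c[:,1]*1.9)&(c[:,0]>c[:,2]*1.9)&(P[:,0]>-.1)&(P[:,0]<.05)&(abs(P[:,1])<.03)&(P[:,2]>.1);print(n,m.sum(),"red",np.median(P[m],0) if m.any() else 0)
    m=(c[:,0]>c[:,2]*1.7)&(c[:,1]>c[:,2]*1.25)&(P[:,0]>.045)&(P[:,0]<.11)&(abs(P[:,1])<.03)&(P[:,2]>.12);print("brass",m.sum(),np.median(P[m],0) if m.any() else 0,P[m].max(0) if m.any() else 0)
E
```

```text
time: 8.4
tool_pos: [0.4679, 0.1683, 0.3025]
tcp_rot: [0.776, -0.631, -0.001, 0.001]
contact_force: [0.7, 1.2, -0.3]
gripper_width: -0.0003
[-0.13026465 -0.00211016  0.3025287 ] [ 0.70379303  1.17398788 -0.29014573]
side 100 red [-0.06307775 -0.00197346  0.14585   ]
brass 21 [ 0.05000802 -0.01880177  0.1355311 ] [ 0.05501781 -0.00921806  0.14010016]
scene 110 red [-0.06032643  0.00158931  0.14761334]
brass 38 [0.05392482 0.0154446  0.13971084] [0.05895297 0.02441733 0.14433458]
```

View pics/both6.png

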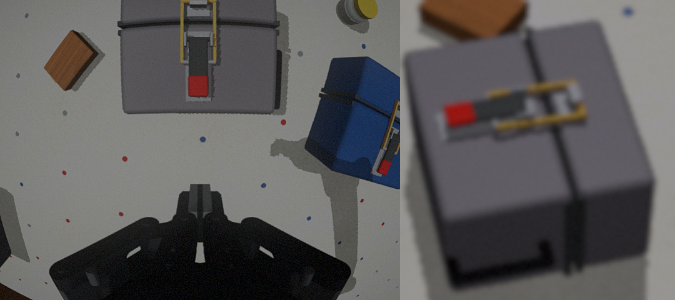

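View pics/scene6.png

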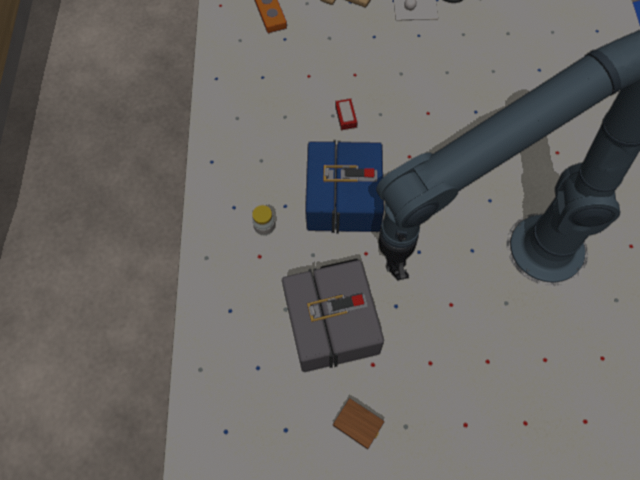

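In the side crop the lever lies flat, with its red top at z≈0.147, and the crossbar sits behind the keeper with the seam gap closed. In the scene view the jar (262,218), carton (346,114), slide box (358,422) and blue case are where they started. I'll hand in.

```bash
python3 -c "
from rig import r
print(r.hand_in())"
```

```text
the job is handed in; nothing more can be done
None
```

The grey case is latched. I swung the claw over with closed fingers so its crossbar fell behind the keeper. Then I pushed the lever back along its arc until it lay flat, pressing it down with about 17 N vertically (about 18 N in all) at the end.

I retreated to a TCP height of 0.30 m, clear of everything, and handed in at about 8.5 s.

Last checks:
- **Lever:** its red end is flat, with the top measured at z ≈ 0.146–0.148 m (flat is about 0.148), and it stayed there after release.
- **Crossbar:** it was measured at x ≈ 0.080, on the lid behind the keeper, before the draw, and in the pictures it sits against the keeper after it. The last depth readings there (x ≈ 0.050–0.059) caught mostly the claw's arms, so they do not confirm the hook exactly.
- **Lid:** the seam gap looks closed in the pictures. I did not measure the lid angle.
- **Other things:** the blue case, jar, carton and slide box look unmoved in the scene picture.

No check failed or disagreed.

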